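# Clamp a leg blank in a ratchet clamp at the right tooth

### The job

Stand the wooden blank with the round tenon upright between the jaws of the ratchet clamp, then turn the clamp's knob clockwise, click by click, until the pawl has caught at the tooth that grips the blank nearest to 10 N. Feel your way: below 4 N the blank is loose, and the wood is dented by 20 N. Let go with the pawl caught, and leave the other things on the bench where they are.

Things in the scene. Friction and masses are not known exactly. Their poses are not given: they have to be found in the camera images.
- blank_center (a point): Centre (half-way up, 39 mm above its underside) of the loose wooden blank to be clamped: a square body 40 x 40 mm and 50 mm tall with a round tenon on top, 24 mm across and 28 mm tall; 78 mm tall in all, about 0.09 kg, standing upright on the bench. z points up along the tenon, x and y are square to the faces of the body.
- clamp: Ratchet clamp screwed to the bench: a grey plate 150 mm (its x) by 270 mm (its y), 12 mm thick; origin at the centre of its underside, z up. Along its y: the ratchet wheel with knob, the sliding jaw that moves to +y (54 mm above the bench, with a wooden spring pad 50 mm wide), the open bay, and the back jaw (60 mm above the bench) facing the pad. Beside the bay in x only the plate.
- bay (a point): On top of the clamp's plate, 12 mm above the bench, between the jaws (clamp x = 0, y = 43 mm); axes as the clamp's. Put the centre of the blank's underside here, faces parallel to the clamp's axes: it then has 8 mm to the pad. The back jaw's face is preset 4 to 19 mm beyond the blank, differently each time and not measured, and stays fixed.
- knob_grip (a point): On the knob's vertical axis at the height to grip, 70 mm above the bench (clamp x = 0, y = -68 mm). The knob is a black upright bar 48 mm long (along this point's x, which turns with it), 14 mm thick (y), 38 mm tall (19 mm above and below this point). At the start it lies along the clamp's x. Clockwise from above tightens.
- wheel (a point): Centre of the top of the steel ratchet wheel under the knob, 80 mm across, 39 mm above the bench; axes as the clamp's. 15 teeth: each click is 24 degrees (0.419 rad) and moves the jaw 5 mm to +y. Empty, the knob takes 0.02 to 0.08 N m, rippling as each tooth lifts the pawl. When let go, it springs back to the last caught tooth; turn about 0.03 to 0.1 rad past the click.
- pad_guide (a point): Fixed mark on the plate under the place where the pad's face starts (clamp x = 0, y = 15 mm). The jaw pushes the blank against the back jaw, then the pad's spring gives: 2 N per mm. So each tooth adds 10 N of grip and 0.12 N m of knob torque (0.012 N m per N of grip). The pad bottoms after 12 mm.
- pawl (a joint): The sprung steel pawl, a rod on a pivot post beside the wheel (46 mm above the bench), in rad: about 0 while it sits at the foot of a tooth (caught), rising to about 0.15 as a tooth passes under it, then snapping back to about 0. The wheel starts caught.
- screwdriver: A screwdriver lying on the bench; a bystander.
- glue: A white glue bottle, 50 mm across, 95 mm tall, standing; a bystander.
- mallet: A hammer lying on the bench; a bystander.
- offcut: A flat pine offcut 120 x 35 x 20 mm; a bystander.
- hole_saw: A dark steel ring 60 mm across, 35 mm tall; a bystander.
- plain_block: A plain wooden block 40 x 40 x 70 mm, no tenon, standing; not the blank wanted; origin at the centre of its underside.
- forked_block: A wooden block 40 x 40 x 75 mm with an open slot across its top; not the blank wanted; origin at the centre of its underside.
Things that resemble listed ones, but are neither listed nor needed, are in the scene too. What is shaped like the part that bears blank_center but pink is not meant.

How it is judged:
By the outcome, as a careful person would: the job done as asked, in the order asked, and still so for the second after the job is handed in, with the robot touching nothing.
It also fails if it takes over 67 s, if anything falls off the work surface, if the arm or the gripper's body presses on something with over 40 N, if the wrist force passes 120 N, or if a joint passes its speed limit or range.

### The arm

A 6-joint arm with a two-finger parallel gripper is mounted at the origin on the work surface. World frame = base frame: x ahead of the robot, y to its left, z up, the work surface at z = 0. Lengths are in m, angles in rad, forces in N, time in s.
With the tool pointing down it reaches from about 0.3 to 0.875 m from the base axis. Payload 6.4 kg.
Tool frame: the origin (TCP) lies at the very end of the fingers, on their centre line; the grasp point (between the pads) lies 19 mm behind it; z points along the fingers, y is the direction in which the jaws open and shut (so a half turn about z gives the same grasp; the last joint's range is limited). The gripper opens to 85 mm and grips with 20 to 120 N. Pads are 22 mm wide; open, the fingers measure 114 mm over their backs; the gripper's body (76 mm by 85 mm) begins 54 mm behind the grasp point. The pads swing forward as they close: fully open they stand 13 mm farther back than shut.
Start: joints at [-1.473, 0.181, 1.607, -0, 1.354, -0.206], TCP at [0.172, -0.549, 0.192] pointing down, gripper open.
Joint ranges: [-2.99, 2.99], [-0.89, 2.07], [0.3, 2.58], [-1.14, 4.28], [0, 2.63], [-3.12, 3.12]. Speed limits (rad/s): [2.57, 2.57, 3.01, 3.14, 3.14, 3.14].

### API

Orientations are given as a unit quaternion [x, y, z, w].
In Python, from rig import manip, jaws, solver, status, cams, sign_off gives the robot as it stands. Calls block until the motion is done:
- manip.goto(position, orientation): joint-space move of the TCP to a pose.
- manip.move_straight(position, rotation=None, rate=0.15): straight line of the TCP; rotation=None keeps the orientation; rate is the mean speed in m/s.
- manip.movej(angles): joint-space move.
- jaws.move_gripper(opening, f_grip=None): finger opening in m; f_grip is the grip in N (None keeps the last); returns when the fingers have stopped.
- manip.pause(seconds).
- solver.solve_ik(position, orientation): joint angles nearest the present ones, or None.
- status.get_state(): the state.
- cams.capture(name): name is "scene" or "top" or "wrist"; returns a dict with "image" (420x560x3 uint8, red, green, blue), "fovy" (degrees; the focal length in pixels is half the picture's height over the tangent of half this angle, whatever the lens; pixels are square), "cx", "cy" (the principal point, pixels), "R" (3x3) and "t" (3): a world point X has camera coordinates R X + t. Camera axes: x right, y down, z forward; pixel columns grow to the right and rows downward; lengths in m; the calibration is good to about 2 mm. A picture is of the moment at which its call begins. There is no depth.
A pose or a line that the arm cannot do raises manip.MotionError and nothing moves.
- sign_off(): hands the job in, once; it reports no verdict.
The state is a dict: "clock": time; "q": joint angles; "joint_velocities": joint speeds; "joint_torque": joint torques, N m; "tool_pos": TCP position; "ee_rot": TCP orientation; "ft_force": force on the tool from outside, world axes, zero at the start; "torque": the same for the moment, N m; "finger_gap": finger opening in m.
Only numpy, scipy, OpenCV 4.12 (cv2) and the standard library are available. Lean on these libraries where they do the work, as an engineer would, in place of code of your own. Each camera call takes 0.05 s, during which the arm holds its last target. There are 200 camera calls.

## Working session

There is one attempt and no reset: what is moved stays moved. The work goes in short steps, each a Python script; the robot and the scene stay as the last script left them, time stands still between calls to the robot, and variables do not carry over. Pictures are saved under pics/ and viewed, about 8 in all and at most 12, crops included, and the job is handed in when it is done.

```bash
ls; mkdir -p pics
cat > h.py <<'E'
import numpy as np, cv2
from rig import manip, jaws, solver, status, cams, sign_off
def save(im,n): cv2.imwrite('pics/'+n,im[:,:,::-1])
def ray(c,u,v,z):
    f=c['image'].shape[0]/2/np.tan(np.radians(c['fovy'])/2)
    R=np.array(c['R']);t=np.array(c['t'])
    d=R.T@np.array([(u-c['cx'])/f,(v-c['cy'])/f,1]);o=-R.T@t
    return o+d*(z-o[2])/d[2]
def proj(c,X):
    f=c['image'].shape[0]/2/np.tan(np.radians(c['fovy'])/2)
    p=np.array(c['R'])@np.array(X)+np.array(c['t']);return np.array([f*p[0]/p[2]+c['cx'],f*p[1]/p[2]+c['cy']])
E
python3 - <<'E'
from h import *
import pickle
for n in ('top','scene'):
    c=cams.capture(n);save(c['image'],n+'0.png');pickle.dump(c,open(n+'0.pkl','wb'))
    print(n,c['fovy'],c['cx'],c['cy'],-np.array(c['R']).T@c['t'],np.array(c['R']).round(3).tolist())
s=status.get_state();print(s['clock'],s['ee_rot'])
E
```

```text
pics
top 53.357918310109056 273.0100770042533 209.9566378143809 [ 0.47865785 -0.03402434  1.11938917] [[-0.007, -1.0, -0.017], [-0.999, 0.008, -0.048], [0.048, 0.017, -0.999]]
scene 56.63098556157231 278.018991205004 207.76940660386202 [ 0.95300171 -0.6909657   0.66351798] [[0.843, 0.537, -0.019], [0.313, -0.519, -0.796], [-0.437, 0.665, -0.606]]
0.1 [ 9.88487188e-01  1.51302518e-01  3.57937384e-05 -7.91338110e-04]
```

View pics/top0.png

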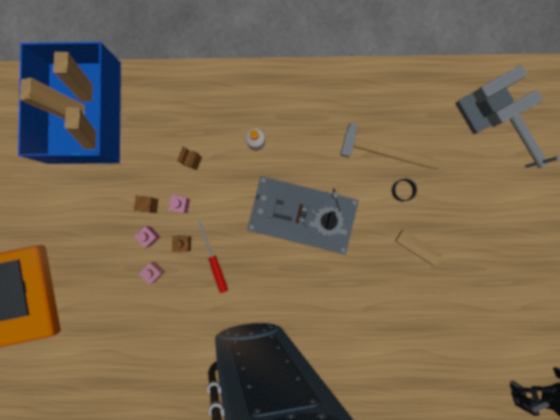

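View pics/scene0.png

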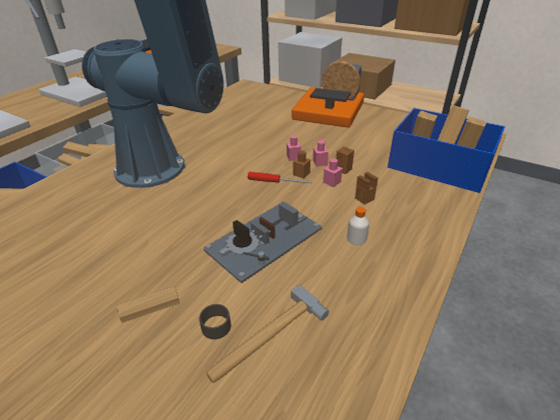

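Top view: brown tenoned blank at (181,243), pink decoys around it, plain block (146,204), forked block (189,158). The clamp is centred near (303,215), its knob at (330,220) and its back jaw to the left, near (270,205). Next I'll get rough positions, then look from close by with the wrist camera.

Run:
```python
from h import *
import pickle
c=pickle.load(open('top0.pkl','rb'));im=c['image'];hsv=cv2.cvtColor(im,cv2.COLOR_RGB2HSV)
# clamp plate: grey mask in region
m=((hsv[...,1]<75)&(hsv[...,2]<160)).astype(np.uint8)*255
w=np.zeros_like(m);w[165:265,235:370]=m[165:265,235:370]
w=cv2.morphologyEx(w,cv2.MORPH_OPEN,np.ones((5,5)))
cs=max(cv2.findContours(w,0,2)[0],key=cv2.contourArea)
P=np.array([ray(c,u,v,.012)[:2] for u,v in cs[:,0]],np.float32)
r=cv2.minAreaRect(P);print('clamp',r, cv2.boxPoints(r).round(3).tolist())
# brown
for u,v,n in((181,243,'blank'),(146,204,'plain'),(189,158,'fork'),(147,237,'pink'),(178,204,'p2'),(150,273,'p3')): print(n,im[v,u],ray(c,u,v,.05).round(3))
s=status.get_state()
print('knob',ray(c,330,220,.085).round(3))
cw=cams.capture('wrist');R=np.array(cw['R']);o=-R.T@cw['t'];print('wristcam',o-s['tool_pos'],R.round(3).tolist(),cw['fovy'])
cr=np.hstack([cv2.resize(im[135:295,115:245],None,fx=3,fy=3,interpolation=2),cv2.resize(im[135:295,235:370],None,fx=3,fy=3,interpolation=2)])
save(cr,'crop1.png')
```

```text
clamp ((0.5210415720939636, -0.09406952559947968), (0.27007201313972473, 0.15536563098430634), 75.57720184326172) [[0.41200000047683716, -0.20600000023841858], [0.5630000233650208, -0.24400000274181366], [0.6299999952316284, 0.017000000923871994], [0.4790000021457672, 0.0560000017285347]]
blank [84 54 29] [0.447 0.22  0.05 ]
plain [112  76  41] [0.548 0.311 0.05 ]
fork [104  69  38] [0.666 0.2   0.05 ]
pink [107  65  76] [0.463 0.308 0.05 ]
p2 [145  98 120] [0.547 0.228 0.05 ]
p3 [139  96 107] [0.371 0.3   0.05 ]
knob [ 0.502 -0.157  0.085]
wristcam [0.06824178 0.02117548 0.18240003] [[0.298, -0.955, -0.003], [-0.917, -0.287, 0.277], [-0.266, -0.08, -0.961]] 59.75196449940735
```

View pics/crop1.png

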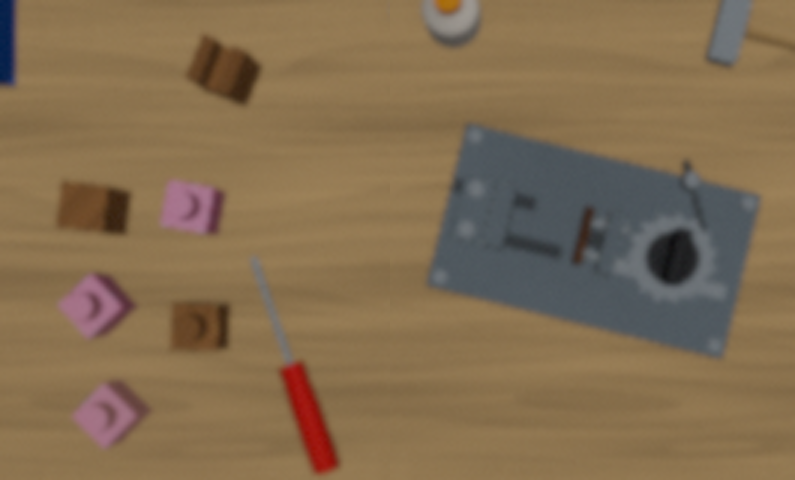

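```bash
cat >> h.py <<'E'
from scipy.spatial.transform import Rotation as Rn
def quat(a):  # tool down, tool y at world angle a
    return Rn.from_matrix(np.array([[-np.sin(a),np.cos(a),0],[np.cos(a),np.sin(a),0],[0,0,-1]])).as_quat() 
def q(a):
    y=np.array([np.cos(a),np.sin(a),0]);z=np.array([0,0,-1.]);return Rn.from_matrix(np.stack([np.cross(y,z),y,z],1)).as_quat()
E
sed -i '/^def quat/,+1d' h.py
python3 - <<'E'
from h import *
import pickle
for n,p in (('clamp',(0.50,-0.157,.26)),('blank',(0.447,0.215,.2))):
    for a in(-.25,-.25+np.pi): 
        r=solver.solve_ik(p,q(a));print(n,a,r)
a=-.25
r=solver.solve_ik((0.447,0.215,.2),q(a))
a=a if abs(r[5])<2 else a+np.pi
manip.goto((0.51,-0.12,.28),q(a));c=cams.capture('wrist');save(c['image'],'wc.png');pickle.dump(c,open('wc.pkl','wb'))
manip.goto((0.447,0.215,.2),q(a));d=cams.capture('wrist');save(d['image'],'wb.png');pickle.dump(d,open('wb.pkl','wb'))
cv2.imwrite('pics/w12.png',np.vstack([np.hstack([c['image'],d['image']])])[:,:,::-1][:, :])
print(a,status.get_state()['clock'],status.get_state()['ft_force'])
E
```

```text
clamp -0.25 [-5.30967348e-01  1.46341769e-02  1.64984231e+00 -4.44089210e-16
  1.47711616e+00 -2.80967348e-01]
clamp 2.891592653589793 [-5.30967348e-01  1.46341769e-02  1.64984231e+00 -4.44089210e-16
  1.47711616e+00  2.86062531e+00]
blank -0.25 [ 2.08537228e-01 -5.90783309e-03  1.79169099e+00 -4.44089210e-16
  1.35580950e+00  4.58537228e-01]
blank 2.891592653589793 [ 2.08537228e-01 -5.90783309e-03  1.79169099e+00 -4.44089210e-16
  1.35580950e+00 -2.68305543e+00]
-0.25 3.5583 [-0.85724208 -0.85523732 -0.25120766]
```

View pics/wc.png

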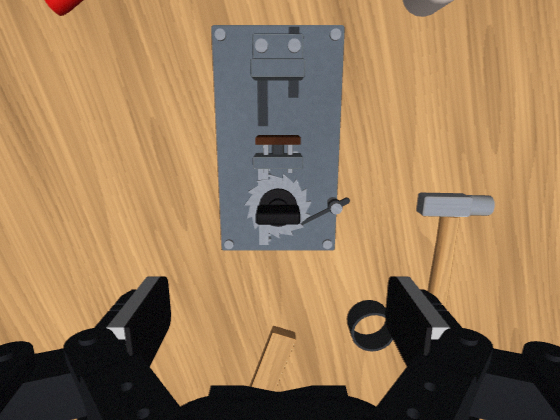

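View pics/wb.png

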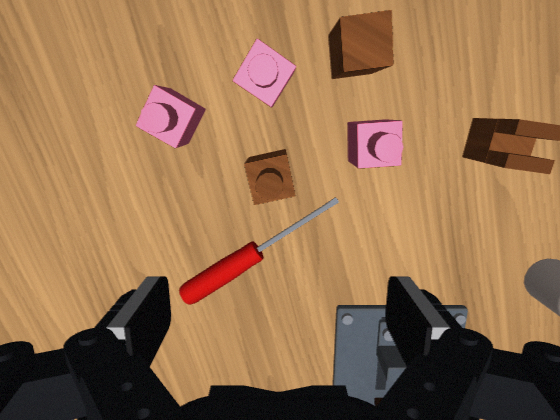

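Wrist views: clamp plate corners at about (212,25), (345,25), (336,250), (221,250). The knob bar is at (278,214) and lies along the clamp's x. Brown tenoned blank has its body top face at about (247–295,156–205), tenon at (270,180).

Run:
```python
from h import *
import pickle
c=pickle.load(open('wb.pkl','rb'));im=c['image'];hsv=cv2.cvtColor(im,cv2.COLOR_RGB2HSV)
x=im[135:220,230:310]
print(im[195,275],im[157,265],im[170,300],im[130,270],im[168,255])
V=im[...,0].astype(int)
for lo in (60,75):
  m=((V>lo)&(V<135)).astype(np.uint8)*255
  w=np.zeros_like(m);w[140:215,235:305]=m[140:215,235:305]
  w=cv2.morphologyEx(w,cv2.MORPH_OPEN,np.ones((4,4)))
  k=max(cv2.findContours(w,0,2)[0],key=cv2.contourArea);h=cv2.convexHull(k)
  P=np.array([ray(c,u,v,.05)[:2] for u,v in h[:,0]],np.float32);r=cv2.minAreaRect(P)
  print(lo,cv2.boxPoints(cv2.minAreaRect(h)).round().tolist(),r)
g=cv2.cvtColor(im,cv2.COLOR_RGB2GRAY)
t=[ray(c,u,v,.078).round(4) for u,v in((270,182),)];print('tenon approx',t)
# clamp
c=pickle.load(open('wc.pkl','rb'));im=c['image'].astype(int)
m=((np.abs(im[...,0]-im[...,2])<45)&(im[...,2]>=im[...,0]-5)).astype(np.uint8)*255
w=np.zeros_like(m);w[10:265,195:356]=m[10:265,195:356]
w=cv2.morphologyEx(w,cv2.MORPH_OPEN,np.ones((9,9)))
k=max(cv2.findContours(w,0,2)[0],key=cv2.contourArea);h=cv2.convexHull(k)
P=np.array([ray(c,u,v,.012)[:2] for u,v in h[:,0]],np.float32);r=cv2.minAreaRect(P);print('clamp',r,cv2.boundingRect(k))
print('knob top ctr',ray(c,279,214,.089),'wheel', ray(c,278,207,.039))
vis=np.hstack([cv2.resize(pickle.load(open('wb.pkl','rb'))['image'][135:220,230:310],None,fx=5,fy=5),cv2.resize(c['image'][165:250,240:320],None,fx=5,fy=5)])
save(vis,'v.png')
```

```text
[133  79  45] [58 33 15] [179 137  89] [188 141  92] [137  83  45]
60 [[242.0, 193.0], [247.0, 168.0], [297.0, 178.0], [292.0, 203.0]] ((0.44261083006858826, 0.22057679295539856), (0.02360214665532112, 0.046965230256319046), 64.14460754394531)
75 [[242.0, 193.0], [247.0, 168.0], [297.0, 179.0], [292.0, 203.0]] ((0.44254767894744873, 0.22052040696144104), (0.023436494171619415, 0.04707977548241615), 63.681217193603516)
tenon approx [array([0.4455, 0.2289, 0.078 ])]
clamp ((0.5207329988479614, -0.09265582263469696), (0.26660066843032837, 0.1544223129749298), 75.60637664794922) (212, 25, 132, 225)
knob top ctr [ 0.50300667 -0.15390823  0.089     ] wheel [ 0.50063176 -0.15883712  0.039     ]
```

View pics/v.png

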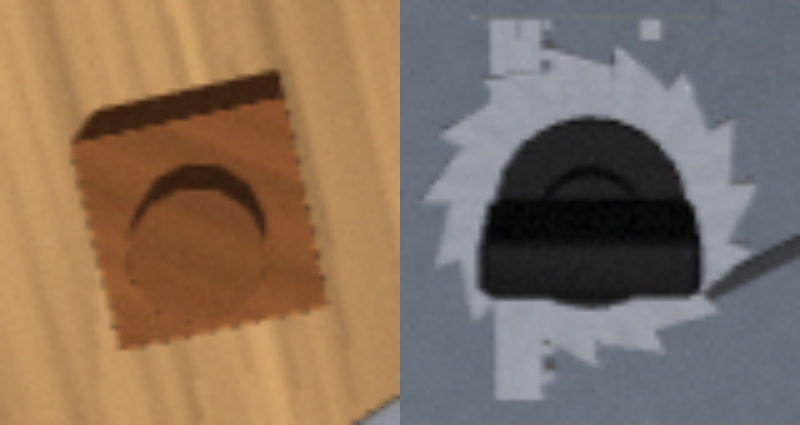

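Run:
```python
from h import *
import pickle
c=pickle.load(open('wb.pkl','rb'))
P=np.array([ray(c,u,v,.05)[:2] for u,v in((245,163.6),(286.6,155),(295,195.6),(254,204.6))])
print(P.round(4).tolist(),P.mean(0)); E=np.roll(P,-1,0)-P;print(np.linalg.norm(E,axis=1),np.degrees(np.arctan2(E[:,1],E[:,0]))%90)
print('tenon',ray(c,269.2,185.3,.078))
c=pickle.load(open('wc.pkl','rb'))
print('knob',ray(c,278.2,219.2,.089))
K=[ray(c,u,v,.012)[:2] for u,v in((212,25),(345,25),(336,250),(221,250))]
print(np.mean(K,0)); ax=(K[0]+K[1]-K[2]-K[3]);print(np.degrees(np.arctan2(ax[1],ax[0])))
e1=ray(c,256,219.2,.089);e2=ray(c,300.4,219.2,.089);print('knobdir',np.degrees(np.arctan2(*(e2-e1)[1::-1])),np.linalg.norm(e2-e1))
```

```text
[[0.4259, 0.246], [0.4644, 0.2441], [0.4629, 0.2057], [0.4235, 0.2069]] [0.44417557 0.22565331]
[0.03856657 0.03841997 0.03932801 0.03916667] [87.14814197 87.68108493 88.23553261 86.56738041]
tenon [0.44408329 0.22632053 0.078     ]
knob [ 0.50074887 -0.15926396  0.089     ]
[ 0.51830161 -0.09277435]
75.54496307912575
knobdir -14.4739372891457 0.04726467945115939
```

Run:
```python
from h import *
a=-.045;b=np.array([.444,.226]);yaw=np.radians(-14.45);bay=np.array([.5297,-.0514])
def st(n):
    s=status.get_state();print(n,round(s['clock'],2),np.round(s['tool_pos'],4),np.round(s['ft_force'],1),round(s['finger_gap'],4))
jaws.move_gripper(.07,40)
manip.goto([*b,.12],q(a));manip.move_straight([*b,.016],rate=.12);st('down')
jaws.move_gripper(.02,40);st('grip')
manip.move_straight([*b,.17],rate=.2);st('up')
manip.goto([*bay,.17],q(yaw));st('over')
c=cams.capture('wrist');save(c['image'],'over.png')
manip.move_straight([*bay,.05],rate=.15);manip.move_straight([*bay,.030],rate=.05);st('low')
```

```text
down 5.3 [0.4449 0.2262 0.0169] [-0.4 -0.8  0.3] 0.0698
grip 5.78 [0.4443 0.2261 0.0165] [-2.4  0.   3.8] 0.0226
up 6.7 [0.443  0.2257 0.1686] [-0.4 -0.1 -1.6] 0.0229
over 7.82 [ 0.5293 -0.0503  0.1694] [-0.4  0.2 -0.5] 0.0226
low 9.37 [ 0.5295 -0.0514  0.0297] [ 0.4 -0.1 -1.4] 0.0224
```

View pics/over.png

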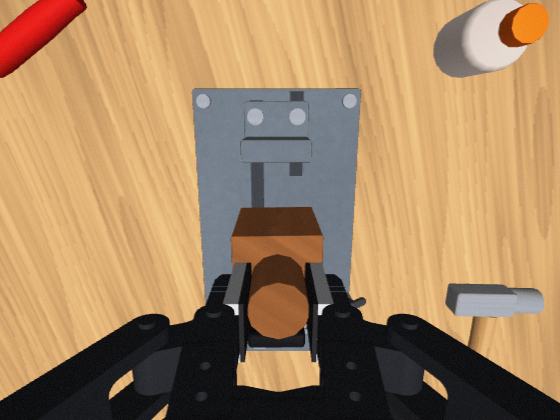

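The gap is 22.6 mm and the wrist view shows the tenon at (278,295) between the pads. So the grip is on the tenon, and the fingertips must sit farther back than I assumed. I'll lower until I feel contact and check from the side before releasing.

Run:
```python
from h import *
import pickle
bay=np.array([.5297,-.0514])
for i in range(8):
    s=status.get_state();f=s['ft_force'];print(np.round(s['tool_pos'],4),np.round(f,2))
    if f[2]>2.5: break
    manip.move_straight([*bay,.030-.001*(i+1)],rate=.03)
c=cams.capture('scene');pickle.dump(c,open('s1.pkl','wb'))
p=proj(c,[*bay,.05]).astype(int);t=status.get_state();print(p,proj(c,t['tool_pos']),proj(c,[*bay,.012]),proj(c,[*bay,.09]))
d=cams.capture('wrist');print(proj(d,t['tool_pos']),status.get_state()['clock'])
pickle.dump(d,open('w1.pkl','wb'))
im=c['image'][p[1]-55:p[1]+45,p[0]-65:p[0]+65]
save(np.hstack([cv2.resize(im,(520,400)),cv2.resize(d['image'][150:350,210:350],(280,400))]),'low.png')
```

```text
[ 0.5295 -0.0514  0.0297] [ 0.44 -0.06 -1.39]
[ 0.5298 -0.0514  0.0291] [ 0.27  0.24 -0.96]
[ 0.53   -0.0515  0.0285] [-0.87  1.15  3.24]
[277 217] [277.47015575 223.85310387] [277.5123245  228.72194575] [276.88815764 204.50043412]
[276.68389521 249.92895147] 9.9667
```

View pics/low.png

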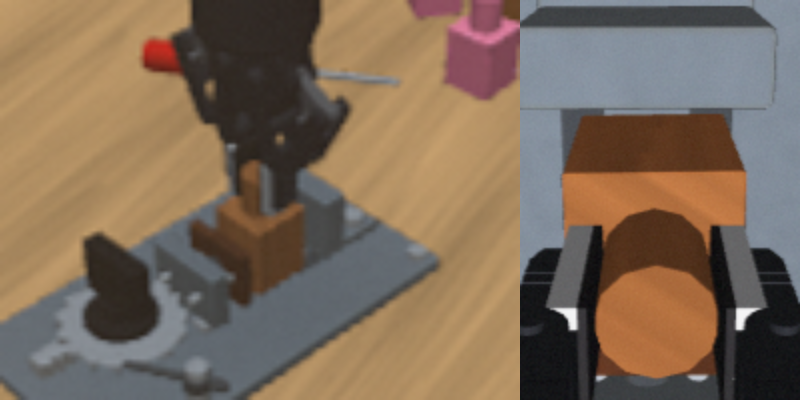

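Scene crop: the blank stands upright in the bay between pad and back jaw, and the fingers hold the tenon just above the body. Contact came at the expected height, so this is a fine place to release. It also means the real tips sit about 35 mm behind the reported TCP, so I'll go down onto the knob by feel.

Run:
```python
from h import *
import pickle
def st(n):
    s=status.get_state();print(n,round(s['clock'],2),np.round(s['tool_pos'],4),np.round(s['ft_force'],1),np.round(s['torque'],3),round(s['finger_gap'],4),np.round(s['q'][5],3))
bay=np.array([.5297,-.0514]);yaw=np.radians(-14.45);k=np.array([.502,-.159]);a=yaw+np.pi/2
jaws.move_gripper(.045,40);st('rel')
manip.move_straight([*bay,.13],rate=.15)
manip.goto([*k,.13],q(a));st('above knob')
jaws.move_gripper(.045,40)
c=cams.capture('wrist');pickle.dump(c,open('wk.pkl','wb'));d=cams.capture('scene');pickle.dump(d,open('sk.pkl','wb'))
st('pic')
save(np.hstack([cv2.resize(c['image'],(460,345)),cv2.resize(d['image'][160:280,210:325],(331,345))]),'k.png')
```

```text
rel 10.31 [ 0.5295 -0.0513  0.0278] [ 0.  -0.6 -0.3] [ 0.013  0.018 -0.012] 0.0451 -0.068
above knob 12.71 [ 0.5018 -0.1587  0.1296] [-0.1 -0.6 -0.1] [-0.001 -0.003  0.005] 0.0447 -1.85
pic 13.03 [ 0.502  -0.1589  0.13  ] [ 0.3  0.2 -0.6] [ 0.036 -0.047 -0.019] 0.045 -1.851
```

View pics/k.png

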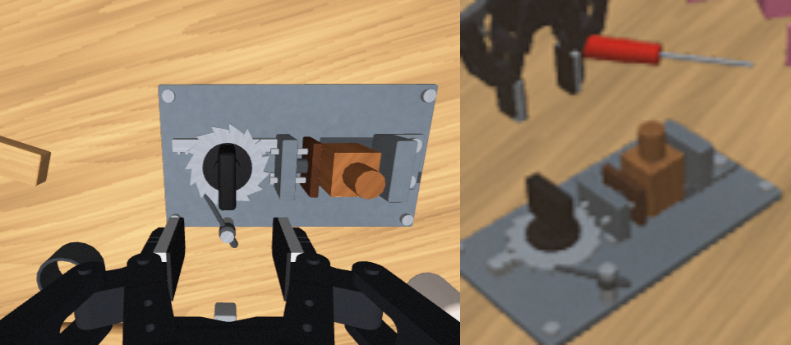

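Wrist view: the knob at (227,175) is centred between the pads, and the blank stands square in the bay at (345,165). Going down onto the knob now.

```bash
cat >> h.py <<'E'
def st(n,N=12):
    T=[];F=[];J=[]
    for _ in range(N):
        s=status.get_state();T.append(s['torque']);F.append(s['ft_force']);J.append(s['joint_torque'][5]);manip.pause(.02)
    T=np.array(T);print(n,'t%.2f'%s['clock'],'pos',np.round(s['tool_pos'],4),'F',np.round(np.mean(F,0),1),'M',np.mean(T,0).round(3),'sd%.3f'%T[:,2].std(),'j6 %.3f'%np.mean(J),'gap%.4f'%s['finger_gap'],'q6 %.3f'%s['q'][5])
    return T[:,2].mean()
E
python3 - <<'E'
from h import *
k=np.array([.502,-.159])
st('high',6)
for z in(.08,.055,.04,.03,.024):
    manip.move_straight([*k,z],rate=.1);s=status.get_state();print(z,np.round(s['ft_force'],1))
    if s['ft_force'][2]>6: break
st('down')
jaws.move_gripper(.0,35);st('closed')
E
```

```text
high t13.11 pos [ 0.502  -0.1589  0.13  ] F [-0.   0.  -0.2] M [ 0.004  0.012 -0.022] sd0.025 j6 0.003 gap0.0450 q6 -1.851
0.08 [-0.4  0.4 -0.3]
0.055 [-0.1 -0.5 -0.4]
0.04 [-0.2 -0.3 -0.1]
0.03 [0.5 0.2 1. ]
0.024 [-0.  -0.3  0.2]
down t15.16 pos [ 0.5021 -0.1591  0.0242] F [-0.  -0.2 -0. ] M [0.002 0.003 0.013] sd0.028 j6 0.000 gap0.0450 q6 -1.851
closed t15.73 pos [ 0.5019 -0.1598  0.0243] F [-3.  -4.3  2.6] M [-0.572  0.42   0.033] sd0.029 j6 0.037 gap0.0133 q6 -1.851
```

```bash
cat >> h.py <<'E'
def turn(q0,phis,log='turn.txt'):
    for p in phis:
        s=status.get_state();j=np.array(s['q']);
        t=np.load('jt.npy');t[5]=q0+p;manip.movej(t)
        M=[];J=[];F=[]
        for _ in range(8):
            s=status.get_state();M.append(s['torque'][2]);J.append(s['joint_torque'][5]);F.append(s['ft_force']);manip.pause(.015)
        L='%.3f click %.2f q6 %.3f Mz %.3f j6 %.3f F %s t%.2f gap %.4f'%(p,p/.4189,s['q'][5],np.mean(M),np.mean(J),np.mean(F,0).round(1),s['clock'],s['finger_gap'])
        print(L);open(log,'a').write(L+'\n')
E
python3 - <<'E'
from h import *
manip.move_straight([.5015,-.1598,.024],rate=.02)
q0=status.get_state()['q'];np.save('jt.npy',q0)
turn(q0[5],np.arange(0,13)*.0698+.0)
E
```

```text
0.000 click 0.00 q6 -1.853 Mz 0.023 j6 0.025 F [-0.5 -1.1  1.6] t16.37 gap 0.0131
0.070 click 0.17 q6 -1.785 Mz 0.013 j6 0.099 F [-1.1 -2.1  1.6] t16.75 gap 0.0131
0.140 click 0.33 q6 -1.715 Mz 0.033 j6 0.099 F [-1.8 -3.9  1.2] t17.13 gap 0.0135
0.209 click 0.50 q6 -1.645 Mz 0.036 j6 0.072 F [-2.1 -4.5  1.2] t17.52 gap 0.0131
0.279 click 0.67 q6 -1.575 Mz 0.005 j6 0.065 F [-2.7 -5.2  1.8] t17.90 gap 0.0135
0.349 click 0.83 q6 -1.505 Mz -0.001 j6 0.068 F [-3.1 -5.7  1.4] t18.28 gap 0.0132
0.419 click 1.00 q6 -1.435 Mz 0.009 j6 0.070 F [-3.6 -6.   1.6] t18.67 gap 0.0133
0.489 click 1.17 q6 -1.365 Mz 0.032 j6 0.073 F [-4.1 -6.7  1.7] t19.05 gap 0.0133
0.558 click 1.33 q6 -1.295 Mz 0.045 j6 0.075 F [-4.3 -7.   1.9] t19.43 gap 0.0134
0.628 click 1.50 q6 -1.226 Mz 0.026 j6 0.079 F [-5.  -7.3  2.1] t19.82 gap 0.0133
0.698 click 1.67 q6 -1.156 Mz 0.032 j6 0.078 F [-5.3 -8.1  2.8] t20.20 gap 0.0134
0.768 click 1.83 q6 -1.086 Mz 0.028 j6 0.079 F [-6.1 -8.5  2.5] t20.58 gap 0.0132
0.838 click 2.00 q6 -1.016 Mz 0.005 j6 0.074 F [-7.  -8.5  3. ] t20.97 gap 0.0134
```

Run:
```python
from h import *
s=status.get_state();p=np.array(s['tool_pos'])
manip.move_straight(np.array([.5015,-.1598,.024])+[-.0013,-.0017,0],rate=.02)
q1=status.get_state()['q'];np.save('jt.npy',q1);st('recentred')
c=cams.capture('wrist');d=cams.capture('scene')
save(np.hstack([cv2.resize(c['image'],(460,345)),cv2.resize(d['image'][160:280,210:325],(331,345))]),'k2.png')
```

```text
recentred t21.43 pos [ 0.5008 -0.1613  0.0242] F [1.9 0.1 3.2] M [ 0.09  -0.338  0.038] sd0.029 j6 0.016 gap0.0134 q6 -1.020
```

View pics/k2.png

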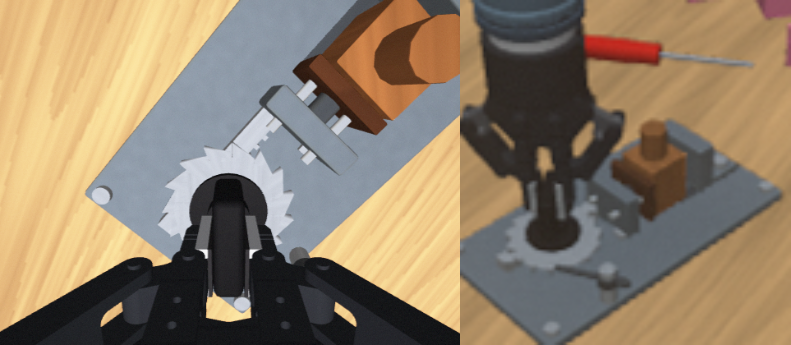

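Knob and gripper have turned together, and the jaw has advanced: the pad now meets the blank. The pads hold the knob well, so I'll carry on with torque logging.

```bash
sed -i 's/range(8)/range(14)/' h.py
python3 - <<'E'
from h import *
turn(-1.853,np.arange(12.5,19.5)*.0698)
E
```

```text
0.873 click 2.08 q6 -0.981 Mz 0.032 j6 0.047 F [ 0.9 -0.2  3.6] t22.02 gap 0.0130
0.942 click 2.25 q6 -0.912 Mz 0.023 j6 0.068 F [-0.6 -1.1  4.6] t22.50 gap 0.0139
1.012 click 2.42 q6 -0.841 Mz 0.021 j6 0.050 F [-1.6 -1.3  5.2] t22.98 gap 0.0135
1.082 click 2.58 q6 -0.772 Mz 0.010 j6 0.051 F [-2.4 -1.6  5.9] t23.47 gap 0.0133
1.152 click 2.75 q6 -0.702 Mz 0.015 j6 0.042 F [-2.8 -1.9  6.3] t23.95 gap 0.0132
1.222 click 2.92 q6 -0.632 Mz 0.017 j6 0.039 F [-3.7 -1.8  6.3] t24.43 gap 0.0136
1.291 click 3.08 q6 -0.562 Mz 0.015 j6 0.043 F [-4.3 -1.9  7.2] t24.92 gap 0.0132
```

Run:
```python
from h import *
turn(-1.853,np.arange(19.5,25.5)*.0698)
```

```text
1.361 click 3.25 q6 -0.492 Mz 0.020 j6 0.049 F [-5.3 -2.   7.9] t25.40 gap 0.0132
1.431 click 3.42 q6 -0.423 Mz 0.035 j6 0.058 F [-5.7 -2.3  8.1] t25.88 gap 0.0133
1.501 click 3.58 q6 -0.353 Mz 0.038 j6 0.059 F [-6.5 -1.9  9. ] t26.37 gap 0.0132
1.571 click 3.75 q6 -0.283 Mz 0.041 j6 0.056 F [-7.1 -1.9  9.4] t26.85 gap 0.0133
1.640 click 3.92 q6 -0.213 Mz 0.045 j6 0.066 F [-7.6 -1.9  9.9] t27.33 gap 0.0130
1.710 click 4.08 q6 -0.143 Mz 0.041 j6 0.051 F [-8.5 -1.7 10.6] t27.82 gap 0.0129
```

Run:
```python
from h import *
p=np.array([.5002,-.1615,.024])+[-.0016,-.0003,.0015]
manip.move_straight(p,rate=.02)
np.save('jt.npy',status.get_state()['q'])
st('rec',15)
turn(-1.853,np.arange(25,31.5)*.0698)
```

```text
rec t28.34 pos [ 0.4989 -0.1613  0.0244] F [ 5.7 -0.9 -6.9] M [-0.223 -0.849  0.016] sd0.036 j6 0.005 gap0.0132 q6 -0.147
1.745 click 4.17 q6 -0.108 Mz 0.023 j6 0.038 F [ 1.  -0.8  2.6] t28.82 gap 0.0135
1.815 click 4.33 q6 -0.039 Mz 0.049 j6 0.086 F [ 0.2 -0.1  2.9] t29.31 gap 0.0130
1.885 click 4.50 q6 0.030 Mz 0.078 j6 0.111 F [-0.9  0.5  3.7] t29.79 gap 0.0132
1.954 click 4.67 q6 0.099 Mz 0.093 j6 0.124 F [-2.6  1.8  5. ] t30.27 gap 0.0129
2.024 click 4.83 q6 0.169 Mz 0.098 j6 0.115 F [-3.4  2.1  5.9] t30.76 gap 0.0134
2.094 click 5.00 q6 0.239 Mz 0.127 j6 0.146 F [-3.6  2.3  6.2] t31.24 gap 0.0134
2.164 click 5.17 q6 0.309 Mz 0.142 j6 0.166 F [-4.1  2.7  7. ] t31.73 gap 0.0136
```

The torque has risen at 0.12 N m per click since about click 4.1, which puts tooth 5 at about 9 N. Before letting go, I'll ease back slightly to check that the pawl holds: the torque should collapse.

Run:
```python
from h import *
turn(-1.853,[2.124,2.094,2.074])
```

```text
2.124 click 5.07 q6 0.269 Mz 0.180 j6 0.165 F [-3.7  2.5  6.4] t32.21 gap 0.0133
2.094 click 5.00 q6 0.239 Mz 0.178 j6 0.159 F [-3.8  2.3  6. ] t32.69 gap 0.0131
2.074 click 4.95 q6 0.219 Mz 0.172 j6 0.156 F [-3.4  2.1  6.3] t33.17 gap 0.0137
```

Run:
```python
from h import *
turn(-1.853,[2.164,2.194,2.164,2.104,2.054])
c=cams.capture('wrist');d=cams.capture('scene')
save(np.hstack([cv2.resize(c['image'],(460,345)),cv2.resize(d['image'][195:275,205:300],(340,345),interpolation=2)]),'k3.png')
```

```text
2.164 click 5.17 q6 0.309 Mz 0.134 j6 0.175 F [-3.9  2.5  6.8] t33.66 gap 0.0134
2.194 click 5.24 q6 0.339 Mz 0.150 j6 0.163 F [-4.4  3.   7.2] t34.14 gap 0.0133
2.164 click 5.17 q6 0.309 Mz 0.191 j6 0.184 F [-3.8  2.7  6.7] t34.62 gap 0.0135
2.104 click 5.02 q6 0.249 Mz 0.178 j6 0.150 F [-3.5  2.1  6.5] t35.11 gap 0.0136
2.054 click 4.90 q6 0.199 Mz 0.097 j6 0.064 F [-3.5  2.2  5.9] t35.59 gap 0.0132
```

View pics/k3.png

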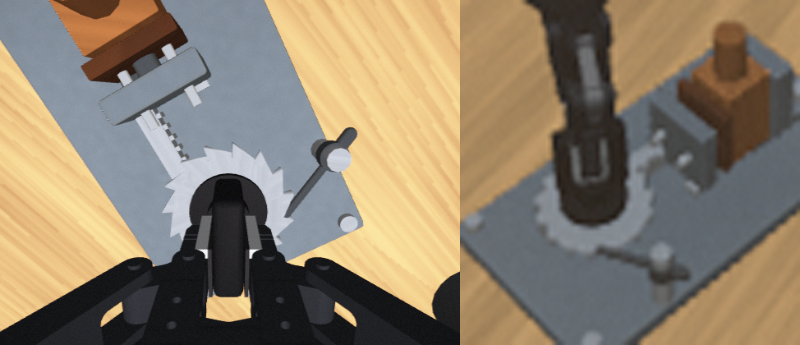

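On backing off, the torque held until click 5.02 and then collapsed at 4.90, so the pawl is caught at tooth 5. The picture agrees: the blank is pressed between pad and back jaw. Letting go.

Run:
```python
from h import *
jaws.move_gripper(.04,35)
s=status.get_state();p=np.array(s['tool_pos']);print(p,s['ft_force'])
manip.move_straight([p[0],p[1],.14],rate=.12)
manip.move_straight([p[0]-.06,p[1]-.02,.2],rate=.15)
c=cams.capture('wrist');d=cams.capture('scene');t=cams.capture('top')
import pickle;pickle.dump(t,open('tf.pkl','wb'))
a=pickle.load(open('top0.pkl','rb'))['image']
df=(np.abs(a.astype(int)-t['image']).max(2)>40).astype(np.uint8)
df=cv2.morphologyEx(df,cv2.MORPH_OPEN,np.ones((3,3)))
n,_,S,C=cv2.connectedComponentsWithStats(df);print(S[1:].tolist())
save(np.hstack([cv2.resize(c['image'],(460,345)),cv2.resize(d['image'][185:275,205:310],(340,345),interpolation=2)]),'fin.png')
print(status.get_state()['clock'])
```

```text
[ 0.49891341 -0.16140902  0.02423198] [ 0.00101306  0.66861494 -0.37479948]
[[276, 200, 18, 17, 236], [117, 206, 334, 214, 26005], [298, 211, 4, 6, 22], [173, 237, 18, 14, 240], [553, 367, 7, 12, 65], [510, 381, 50, 35, 1238], [220, 409, 5, 8, 31], [212, 411, 9, 9, 56]]
38.0833
```

View pics/fin.png

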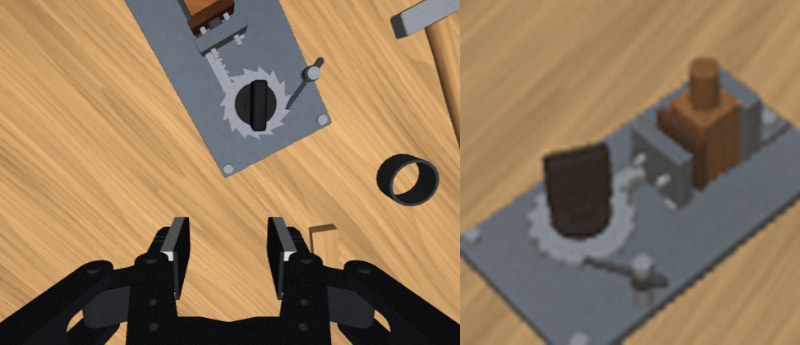

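Run:
```python
from h import *
c=cams.capture('wrist');im=c['image'];g=im.max(2)
w=np.zeros_like(g);w[90:170,270:350]=(g[90:170,270:350]<28)*255
k=max(cv2.findContours(w,0,2)[0],key=cv2.contourArea);
P=np.array([ray(c,u,v,.085)[:2] for u,v in k[:,0]],np.float32);print(cv2.boundingRect(k),cv2.minAreaRect(P))
for s in (1.217,):
  a=ray(c,261*s,83*s,.089);b=ray(c,260*s,130*s,.089);print(np.degrees(np.arctan2(*(b-a)[1::-1]))%180,np.linalg.norm(b-a))
```

```text
(304, 98, 22, 61) ((0.4997001588344574, -0.1576911211013794), (0.04626500979065895, 0.01662672497332096), 48.47800064086914)
47.78745465947085 0.04343479822183421
```

The knob rests at about 48°; tooth 5 would be 45.6° and tooth 4 69.6°. So it is caught at tooth 5, and I'm handing in.

```bash
python3 -c "
from h import *
sign_off()"
```

```text
the job is handed in; nothing more can be done
```

The blank is standing upright in the bay, clamped with the pawl caught at tooth 5, at an estimated 9 N. I let go, backed the gripper clear and handed in at about 38 s.

**Grip estimate:** From about click 4.1 the knob torque rose at 0.12 N m per click, as the spring should. That puts tooth 5 at about 9 N. Readings while turning back came out higher, suggesting up to about 13 N. Either way tooth 5 is the nearest to 10 N.

**Last checks:**
- **Pawl:** easing back, the torque held until click 5.0 and then collapsed, so the pawl was holding. After release the knob rested at about 48°; tooth 5 should be 45.6° and tooth 4 69.6°.
- **Blank:** it is upright and pressed against the back jaw in the last side picture.
- **Other things on the bench:** comparing the top view before and after showed change where the blank had stood and where it now stands. The rest was along the arm and at the bottom edge of the picture. The arm hid part of that view, so this check is not complete.

**What disagreed:**
- The real fingertips appeared to be about 35 mm behind the reported TCP. The gripper therefore held the blank by its tenon instead of its body. I set it down by feel and saw no harm from it.
- The knob axis was 2–3 mm from my first estimate, so I re-centred the gripper three times while turning.

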